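# Lock the portioning guide at the takeaway counter

### The arm

A 6-joint arm with a two-finger parallel gripper is mounted at the origin on the work surface. World frame = base frame: x ahead of the robot, y to its left, z up, the work surface at z = 0. Lengths are in mm, angles in rad, forces in N, time in s.
With the tool pointing down it reaches from about 375 to 925 mm from the base axis. Payload 5.7 kg.
Tool frame: the origin (TCP) lies on the centre line of the jaws, within the pads' length; the fingertips stand 17 mm ahead of it and the grasp point (between the pads) lies 2 mm behind it; z points along the fingers, y is the direction in which the jaws open and shut (so a half turn about z gives the same grasp; the last joint's range is limited). The gripper opens to 85 mm and grips with 20 to 120 N. Pads are 22 mm wide; open, the fingers measure 114 mm over their backs; the gripper's body (76 mm by 85 mm) begins 54 mm behind the grasp point. The pads swing forward as they close: fully open they stand 13 mm farther back than shut.
Start: joints at [1.127, 0.359, 1.51, -0, 1.272, -0.115], TCP at [193.736, 567.828, 222.767] pointing down, gripper open.
Joint ranges: [-2.97, 2.97], [-1.01, 2.36], [0.21, 2.38], [-0.96, 4.11], [0.2, 2.71], [-2.98, 2.98]. Speed limits (rad/s): [2.39, 2.39, 3.14, 3.14, 3.14, 3.14].

### API

Orientations are given as a 3x3 rotation matrix whose columns are the frame's x, y, z axes.
In Python, from plant import env, imaging, sensors gives the robot as it stands. The module is installed in compiled form; this text tells all that it offers. Calls block until the motion is done:
- env.reach(position, orientation): joint-space move of the TCP to a pose.
- env.move_linear(position, ori=None, v=150): straight line of the TCP; ori=None keeps the orientation; v is the mean speed in mm/s.
- env.move_j(angles): joint-space move.
- env.let_go() and env.grasp(force=None): open the fingers fully, or close them until they stop; force is the grip in N (None keeps the last).
- env.sleep(seconds).
- env.inverse_kinematics(position, orientation): joint angles nearest the present ones, or None.
- imaging.get_image(name): name is "scene" or "top"; returns a dict with "frame" (480x640x3 uint8, red, green, blue), "fx", "fy", "cx", "cy" (pixels), "k1" (the pictures are not rectified: a ray, as slopes to the right and down, at radius r is drawn at 1 + k1 r^2 times it, then the intrinsics apply), "R" (3x3) and "t" (3): a world point X has camera coordinates R X + t. Camera axes: x right, y down, z forward; pixel columns grow to the right and rows downward; lengths in mm; the calibration is good to about 2 mm. A picture is of the moment at which its call begins. There is no depth.
A pose or a line that the arm cannot do raises env.Unreachable and nothing moves.
- env.sign_off(): hands the job in, once; it reports no verdict.
Readings, each from a call of its own:
- sensors.current_time(): time.
- sensors.current_joint_positions(): joint angles.
- sensors.current_qvel(): joint speeds.
- sensors.current_joint_efforts(): joint torques, N m.
- sensors.current_ee_pos(): TCP position.
- sensors.current_tool_rot(): TCP orientation.
- sensors.current_contact_force(): force on the tool from outside, world axes, zero at the start.
- sensors.current_wrist_torque(): the same for the moment, N m.
- sensors.current_finger_gap(): finger opening in mm.
Only numpy, scipy, OpenCV 4.12 (cv2) and the standard library are available. Lean on these libraries where they do the work, as an engineer would, in place of code of your own. Each camera call takes 0.05 s, during which the arm holds its last target.

### The job

On the portioning guide, push the green fence back with a fingertip until it is fully home against its two rubber stops, then tighten the loose wing screw that locks it: stroke its wings round clockwise (seen from above) with the fingertips, stroke after stroke, until it will turn no further. Do not lift the screw out of its seat, and leave the tubs, shaker, bottle, spoon, bowl and cup where they stand. Finish clear of everything.

Things in the scene. Friction and masses are not known exactly. Their poses are not given: they have to be found in the camera images.
- guide: portioning guide: fixed steel base 180 mm (its x) by 400 mm (its y), 12 thick, with a white board on its +y part (top 18 mm above the counter). Origin under the base's centre at counter height, z up. The wing screw's upright axis is at x = 0, y = -85 mm, over a grey block 70 by 50 mm whose top is at 50 mm. Place and yaw vary
- wall_top (a point): middle of the top edge of the guide's upright splash wall: 130 mm long (along the guide's x), 6 thick, top 95 mm above the counter, its inner face 43 mm from the screw's axis on the -y side, so a finger can scarcely pass there. The other sides of the screw are open above the block
- fence (a joint): slide of the green fence in m: grows as the fence moves along the guide's -y, towards the wing screw; 0.09 is fully home against the stops (starts at 0 to 0.03). Needs about 2.5 N, stays where left
- fence_face (a point): middle of the fence's push face (the face looking to the guide's +y, away from the screw). The fence is a plate 150 mm long (along the guide's x), 8 thick, standing from 19 to 43 mm above the counter; this point is at the guide's x = 0, y = 69 mm less the fence value, and the stops stand behind the fence at x = +-65 mm
- wing_screw (a joint): turn of the wing screw in rad: grows clockwise seen from above; hard stop (fully tight) at 8.0; starts at 0 to 1.6. The red wing points (8.0 - value) rad anticlockwise from the guide's +x, so along +x (parallel to the wall) when tight. Turning needs about 0.05 N m; it stays where left
- screw_top (a point): top centre of the wing screw, on its axis, 77 mm above the counter. The hub is 36 mm across; two opposite wings, one red and one black, reach out to 40 mm from the axis, are 9 mm thick and stand from 55 to 77 mm above the counter
- screw_lift (a joint): how far the wing screw has been lifted out of its seat, in m; 0 is seated, and only its weight and slight friction keep it there
- tub_board: small clear-lidded dip tub, 62 mm across, 43 high, standing on the white board; leave alone; origin under its centre
- shaker: steel seasoning shaker, 40 mm across, 64 high, standing on the white board; leave alone; origin under its centre
- tub_red: dip tub with orange-red filling, 62 mm across, 43 high, on the counter beyond the guide; leave alone; origin under its centre
- tub_pale: dip tub with pale filling, 62 mm across, 43 high, on the counter beyond the guide; leave alone; origin under its centre
- sauce: white sauce bottle with red cap, 54 mm across, 150 high, on the right; leave alone; origin under its centre
- spoon: spoon lying on the counter to the left; leave alone
- bowl: white bowl, 130 mm across, 55 high, on the left; leave alone; origin under its centre
- ramekin: steel cup, 70 mm across, 50 high, on the counter beyond the guide; leave alone; origin under its centre

How it is judged:
By the outcome, as a careful person would: the job done as asked, in the order asked, and still so for the second after the job is handed in, with the robot touching nothing.
It also fails if it takes over 66 s, if anything falls off the work surface, if the arm or the gripper's body presses on something with over 40 N, if the wrist force passes 120 N, or if a joint passes its speed limit or range.

## Working session

There is one attempt and no reset: what is moved stays moved. The work goes in short steps, each a Python script; the robot and the scene stay as the last script left them, time stands still between calls to the robot, and variables do not carry over. Pictures are saved under pics/ and viewed, and the job is handed in when it is done.

```bash
mkdir -p pics
cat > h.py <<'E'
import numpy as np, cv2
from plant import env, imaging, sensors
def save(name,fn):
    im=imaging.get_image(name); cv2.imwrite('pics/'+fn,cv2.cvtColor(im['frame'],cv2.COLOR_RGB2BGR)); 
    return im
def ray(im,px,z):
    K=np.array([[im['fx'],0,im['cx']],[0,im['fy'],im['cy']],[0,0,1.]])
    d=np.array([(px[0]-im['cx'])/im['fx'],(px[1]-im['cy'])/im['fy']])
    u=d.copy()
    for _ in range(20): u=d/(1+im['k1']*(u@u))
    R=np.array(im['R']);t=np.array(im['t'])
    c=-R.T@t; w=R.T@np.array([u[0],u[1],1]); return c+w*(z-c[2])/w[2]
def proj(im,X):
    c=np.array(im['R'])@np.array(X,float)+np.array(im['t']); u=c[:2]/c[2]; u=u*(1+im['k1']*(u@u))
    return np.array([im['fx']*u[0]+im['cx'],im['fy']*u[1]+im['cy']])
E
python3 - <<'E'
from h import *
for n in ['scene','top']:
    im=save(n,n+'0.png'); print(n,{k:np.round(v,3).tolist() for k,v in im.items() if k!='frame'}, -np.array(im['R']).T@np.array(im['t']))
print(sensors.current_time())
E
```

```text
scene {'fx': 441.816, 'fy': 441.816, 'cx': 325.977, 'cy': 239.336, 'k1': 0.004, 'R': [[-0.71, 0.704, 0.01], [0.506, 0.52, -0.688], [-0.49, -0.484, -0.726]], 't': [370.658, -245.345, 1405.735]} [1075.53261795  546.70606507  847.35808224]
top {'fx': 463.579, 'fy': 463.579, 'cx': 314.775, 'cy': 249.089, 'k1': -0.035, 'R': [[-0.021, -1.0, 0.001], [-0.986, 0.021, -0.163], [0.163, -0.004, -0.987]], 't': [50.145, 556.667, 1098.003]} [ 371.3385777    43.62281526 1173.97127342]
0.1
```

View pics/scene0.png

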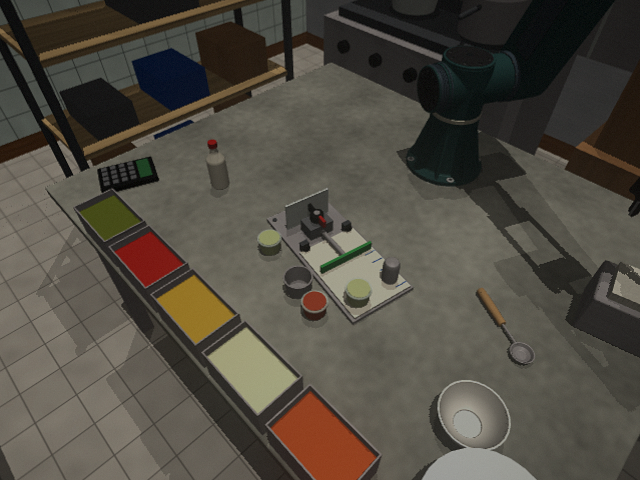

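View pics/top0.png

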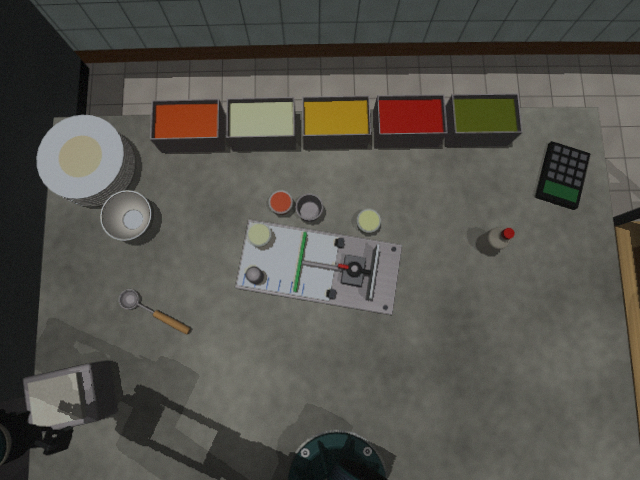

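The top view shows the guide lying at about (236–402, 220–314), with its white board and guide +y to the left. The fence is at about (300,262), the screw at (353,268) and the wall at (374,272). I'll zoom in next.

Run:
```python
import cv2
a=cv2.imread('pics/top0.png')[205:325,225:415]; cv2.imwrite('pics/top0z.png',cv2.resize(a,None,fx=4.2,fy=4.2,interpolation=cv2.INTER_CUBIC))
a=cv2.imread('pics/scene0.png')[180:330,240:420]; cv2.imwrite('pics/scene0z.png',cv2.resize(a,None,fx=4,fy=4,interpolation=cv2.INTER_CUBIC))
```

```text
(no output)
```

View pics/top0z.png

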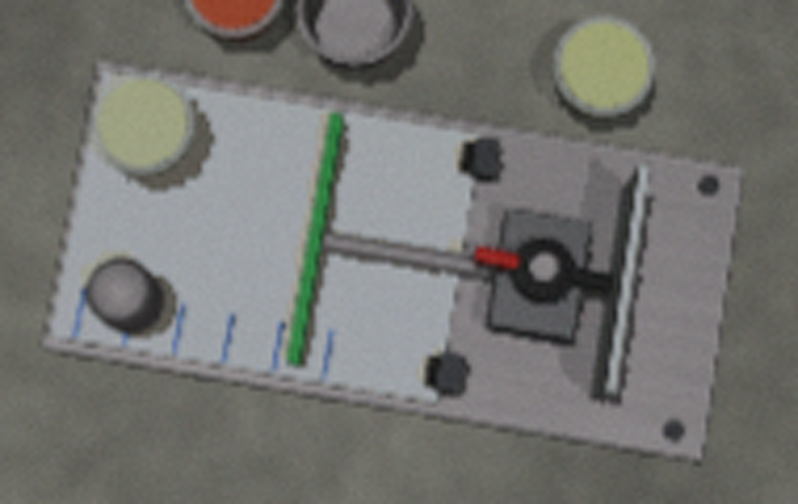

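View pics/scene0z.png

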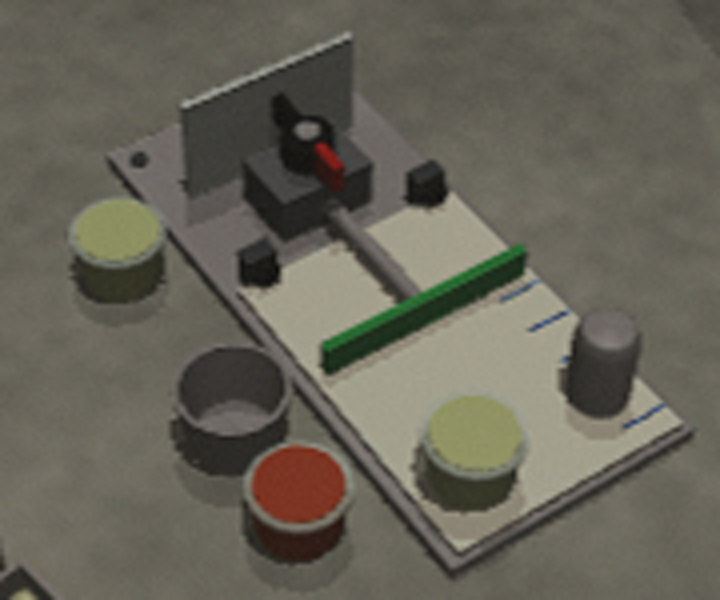

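Run:
```python
from h import *
from scipy.spatial.transform import Rotation
import pickle
ims={n:imaging.get_image(n) for n in ['scene','top']}
T=lambda u,v:(u/4.2+225-.38,v/4.2+205-.38)
S=lambda u,v:(u/4+240-.38,v/4+180-.38)
pts=[('top',T(100,63),12,(90,200)),('top',T(740,170),12,(90,-200)),('top',T(702,458),12,(-90,-200)),('top',T(45,347),12,(-90,200)),
('top',T(545,265),77,(0,-85)),('top',T(643,168),95,(65,-131)),('top',T(611,396),95,(-65,-131)),
('scene',S(307,130),77,(0,-85)),('scene',S(350,37),95,(-65,-131)),('scene',S(184,106),95,(65,-131)),('scene',S(690,430),12,(-90,200)),('scene',S(109,157),12,(90,-200))]
def fit(sel):
    P=np.array([ray(ims[n],p,z)[:2] for n,p,z,g in sel]);G=np.array([g for *_,g in sel],float)
    a=G-G.mean(0);b=P-P.mean(0); th=np.arctan2((a[:,0]*b[:,1]-a[:,1]*b[:,0]).sum(),(a*b).sum())
    R=np.array([[np.cos(th),-np.sin(th)],[np.sin(th),np.cos(th)]]);t=P.mean(0)-R@G.mean(0)
    print(np.round(t,1),round(th,4)); print(np.round((P-t)@R-G,1).tolist()); return t,th,R
fit(pts[:7]);fit(pts[7:]);t,th,R=fit(pts)
for n in ims:
    f=ims[n]['frame'].astype(int); m=((f[...,1]>f[...,0]+40)&(f[...,1]>f[...,2]+30)).astype(np.uint8)
    nn,l,s,c=cv2.connectedComponentsWithStats(m); 
    for i in range(1,nn):
        if s[i,4]>40: print(n,s[i],c[i], [np.round((ray(ims[n],c[i],z)[:2]-t)@R,1) for z in (43,31)])
    r=((f[...,0]>120)&(f[...,1]<60)&(f[...,2]<60)).astype(np.uint8); nn,l,s,c=cv2.connectedComponentsWithStats(r)
    for i in range(1,nn):
        if 5<s[i,4]<120:
            g=(ray(ims[n],c[i],75)[:2]-t)@R; print('red',n,s[i,4],c[i],np.round(g,1),np.degrees(np.arctan2(g[1]+85,g[0])))
ax=t+R@[0,-85];print('axis',ax)
np.savez('pose.npz',t=t,th=th,R=R)
```

```text
[519.5  29.2] -0.1886
[[-1.6, -2.0], [-2.0, 2.7], [2.6, 1.1], [2.3, -2.5], [2.0, -0.2], [-1.9, 1.0], [-1.4, -0.2]]
[523.7  32.7] -0.1955
[[-0.9, -1.5], [2.3, 0.8], [-2.4, -0.0], [1.8, -3.3], [-0.7, 4.0]]
[521.1  30.7] -0.1905
[[-3.3, -3.6], [-3.0, 1.1], [1.7, -0.8], [0.5, -4.5], [0.8, -1.9], [-3.0, -0.7], [-2.5, -2.1], [0.8, 0.9], [3.8, 3.5], [-1.0, 2.1], [4.9, -0.3], [0.4, 6.1]]
scene [321 241  50  27 150] [345.5 254. ] [array([ 3. , 49.3]), array([-3.7, 40.9])]
red scene 15 [211.86666667 141.53333333] [  94.3 -522.5] -77.83739122094008
red scene 10 [321.9 218.6] [  0.9 -58.2] 87.9762654124086
red scene 10 [328.3 411.5] [261.3 356.3] 59.364724504559504
red scene 10 [338.9 421.5] [255.8 380.8] 61.23058710538025
red scene 8 [275.5 424.5] [349.6 324.6] 49.51680672631314
red scene 8 [348.    431.375] [252.4 403.1] 62.656182555421864
red scene 6 [355.  437.5] [248.4 417.9] 63.70686635778365
red scene 9 [362.77777778 446.        ] [245.8 436.1] 64.7485297031942
top [293 232  13  60 185] [299.39459459 261.73513514] [array([-2.7, 46.6]), array([-1.2, 47.3])]
red top 9 [193.88888889 118.7777
[... 184 characters left out ...]
top 6 [203.16666667 124.16666667] [297.2 345.6] 55.38845398063514
red top 10 [191.2 127.8] [282.6 373.5] 58.34559121013699
red top 9 [209.77777778 126.44444444] [293.9 327.8] 54.545805033143274
red top 20 [160.  131.1] [261.  449.7] 63.976482568468484
red top 11 [178.72727273 128.09090909] [276.7 404.5] 60.522726188024244
red top 10 [165.3 130.1] [265.9 437. ] 63.008694515909326
red top 12 [168.75       132.83333333] [260.1 426.7] 63.050991753378554
red top 7 [178.         132.57142857] [264.7 403.7] 61.56089358389114
red top 73 [508.78082192 232.76712329] [ 149.  -444.7] -67.50673011638312
red top 23 [342.52173913 265.73913043] [  1.  -58.4] 87.8385732920988
axis [505.02685303 -52.75054728]
```

```bash
cat >> h.py <<'E'
try:
    _p=np.load('pose.npz'); GT,TH,GR=_p['t'],float(_p['th']),_p['R']
except Exception: pass
def W(gx,gy,tipz): 
    p=GT+GR@[gx,gy]; return [p[0],p[1],tipz+17]
def O(phi): # phi: tool x heading in guide frame
    a=phi+TH; c,s=np.cos(a),np.sin(a); return np.array([[c,s,0],[s,-c,0],[0,0,-1.]])
def stroke_pose(thd,r=34,off=15.5,tipz=62,flip=0):
    """finger behind wing at angle thd (deg, guide), clockwise pushing"""
    t=np.radians(thd); rad=np.array([np.cos(t),np.sin(t)]); ccw=np.array([-np.sin(t),np.cos(t)])
    p=np.array([0,-85])+r*rad+off*ccw
    return W(p[0],p[1],tipz), O(t-np.pi/2+flip)
def F(): return np.round(sensors.current_contact_force(),2)
E
python3 - <<'E'
from h import *
print(np.round(sensors.current_tool_rot(),3), sensors.current_finger_gap())
for flip in (0,np.pi):
    print('flip',flip)
    for th in range(180,-40,-20):
        for z in (62,85):
            p,o=stroke_pose(th,flip=flip,tipz=z); q=env.inverse_kinematics(p,o); print(th,z,None if q is None else np.round(q,2))
for phi in (np.pi/2,-np.pi/2):
    for y in (90,-10):
        q=env.inverse_kinematics(W(0,y,25),O(phi)); print('f',phi,y,None if q is None else np.round(q,2))
E
```

```text
[[-0.946  0.323 -0.001]
 [ 0.323  0.946 -0.001]
 [ 0.    -0.001 -1.   ]] 85.49467539888774
flip 0
180 62 [-0.28  0.37  1.94 -0.    0.83 -0.09]
180 85 [-0.28  0.34  1.92 -0.    0.89 -0.09]
160 62 [-0.25  0.37  1.94 -0.    0.83  0.29]
160 85 [-0.25  0.33  1.92 -0.    0.89  0.29]
140 62 [-0.22  0.37  1.94 -0.    0.83  0.67]
140 85 [-0.22  0.34  1.92 -0.    0.89  0.67]
120 62 [-0.2   0.38  1.92 -0.    0.84  1.04]
120 85 [-0.2   0.34  1.9  -0.    0.9   1.04]
100 62 [-0.18  0.39  1.9  -0.    0.85  1.41]
100 85 [-0.18  0.36  1.88 -0.    0.91  1.41]
80 62 [-0.17  0.41  1.87 -0.    0.86  1.77]
80 85 [-0.17  0.37  1.85 -0.    0.92  1.77]
60 62 [-0.17  0.42  1.84 -0.    0.88  2.12]
60 85 [-0.17  0.39  1.82 -0.    0.93  2.12]
40 62 [-0.17  0.43  1.82 -0.    0.89  2.46]
40 85 [-0.17  0.4   1.8  -0.    0.94  2.46]
20 62 [-0.19  0.45  1.8  -0.    0.9   2.79]
20 85 [-0.19  0.41  1.78 -0.    0.95  2.79]
0 62 None
0 85 None
-20 62 [-0.23  0.45  1.78 -0.    0.91 -2.83]
-20 85 [-0.23  0.42  1.76 -0.    0.96 -2.83]
flip 3.141592653589793
180 62 None
180 85 None
160 62 [-0.25  0.37  1.94 -0.    0.83 -2.85
[... 363 characters left out ...]
 85 [-0.17  0.37  1.85 -0.    0.92 -1.37]
60 62 [-0.17  0.42  1.84 -0.    0.88 -1.02]
60 85 [-0.17  0.39  1.82 -0.    0.93 -1.02]
40 62 [-0.17  0.43  1.82 -0.    0.89 -0.68]
40 85 [-0.17  0.4   1.8  -0.    0.94 -0.68]
20 62 [-0.19  0.45  1.8  -0.    0.9  -0.35]
20 85 [-0.19  0.41  1.78 -0.    0.95 -0.35]
0 62 [-0.21  0.45  1.78 -0.    0.91 -0.02]
0 85 [-0.21  0.42  1.77 -0.    0.96 -0.02]
-20 62 [-0.23  0.45  1.78 -0.    0.91  0.31]
-20 85 [-0.23  0.42  1.76 -0.    0.96  0.31]
f 1.5707963267948966 90 [ 0.09  0.52  1.79 -0.    0.83  0.28]
f 1.5707963267948966 -10 [-0.09  0.48  1.86 -0.    0.79  0.1 ]
f -1.5707963267948966 90 [ 0.09  0.52  1.79 -0.    0.83 -2.86]
f -1.5707963267948966 -10 None
```

Run:
```python
from h import *
env.grasp(20)
print(sensors.current_time(), sensors.current_finger_gap())
env.reach(W(0,86,110),O(np.pi/2))
env.move_linear(W(0,86,45),v=120)
for z in (40,36,32,29,27):
    env.move_linear(W(0,86,z),v=60); print(z,F(),sensors.current_ee_pos())
    if np.linalg.norm(F())>4: break
print(sensors.current_time())
save('top','top1.png');save('scene','scene1.png')
a=cv2.imread('pics/scene1.png')[180:330,240:420]; cv2.imwrite('pics/scene1z.png',cv2.resize(a,None,fx=4,fy=4,interpolation=cv2.INTER_CUBIC))
```

```text
0.9667 0.2616047459164654
40 [0.27 0.78 0.06] [537.62438868 115.20191316  57.29669775]
36 [-0.    0.57  0.45] [537.21197972 115.11718298  52.84755801]
32 [-0.56  0.65  0.64] [537.12481126 115.12358557  48.69893819]
29 [ 0.82 -0.28  0.76] [537.1927105  115.12744203  45.76429816]
27 [-0.02  0.78 -0.22] [537.307779   115.14773834  43.88168191]
4.9833
```

View pics/scene1z.png

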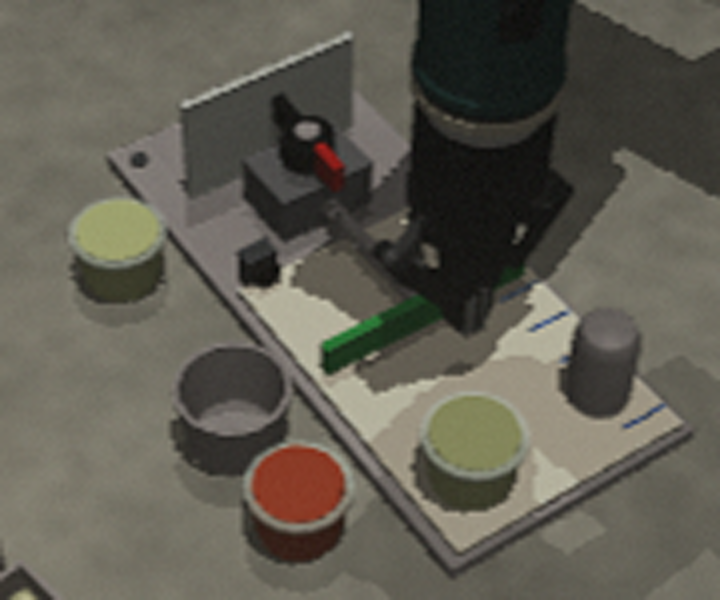

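Run:
```python
from h import *
im=imaging.get_image('scene')
print('tip proj z27', proj(im,[537.3,115.1,26.9]),'seen ~(356.6,262)')
for px in [(388,255),(400,285),(570,185),(555,215),(487,325),(440,310)]:
    p=(px[0]/4+240-.38,px[1]/4+180-.38)
    A=ray(im,p,0);B=ray(im,p,200); ga=(A[:2]-GT)@GR; gb=(B[:2]-GT)@GR
    s=(86-ga[1])/(gb[1]-ga[1]); print(px,'gx',round(ga[0]+s*(gb[0]-ga[0]),1),'z',round(200*s,1))
```

```text
tip proj z27 [355.07543471 267.3973475 ] seen ~(356.6,262)
(388, 255) gx 58.2 z 146.5
(400, 285) gx 49.1 z 116.7
(570, 185) gx -70.2 z 130.1
(555, 215) gx -61.6 z 110.2
(487, 325) gx -18.0 z 39.7
(440, 310) gx 19.2 z 76.8
```

View pics/top1.png

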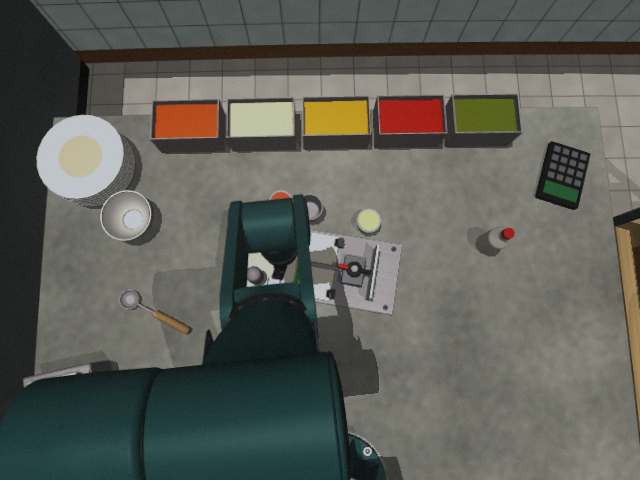

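The zoomed view shows the closed fingertip near pixel (357,262–264), about 4 px higher than my 17 mm tip offset predicts. I'll probe the board gently to settle the tip height.

Run:
```python
from h import *
f0=np.mean([sensors.current_contact_force() for _ in range(5)],0)
z=27
while z>5:
    z-=1.5
    env.move_linear(W(0,86,z),v=40); f=np.array(sensors.current_contact_force())
    print(z,np.round(f-f0,1),round(sensors.current_ee_pos()[2]-17,1))
    if f[2]-f0[2]>3: break
env.move_linear(W(0,86,z+8),v=40)
print(sensors.current_time(),F())
```

```text
25.5 [-0.4  0.3 -0.6] 25.4
24.0 [-0.1  1.2 -1.4] 23.9
22.5 [-0.2  0.5  0.3] 22.4
21.0 [-0.3  0.1 -0.6] 20.9
19.5 [ 0.3 -0.5 -1. ] 19.4
18.0 [ 0.5  0.1 -1.3] 17.9
16.5 [-0.6  0.8 -0.5] 16.4
15.0 [ 0.5 -0.1 -1.1] 14.9
13.5 [ 0.8 -0.5 -0.8] 13.4
12.0 [-0.2  0.1 -1. ] 11.9
10.5 [-0.1  0.8 -1. ] 10.4
9.0 [-0.2  0.3 -0.9] 8.9
7.5 [ 0.5  0.3 -0.4] 7.4
6.0 [0.3 0.7 0.4] 5.9
4.5 [-0.3 -0.7 -0.8] 4.4
9.2333 [-0.96  0.91 -0.69]
```

Run:
```python
from h import *
f0=np.mean([sensors.current_contact_force() for _ in range(5)],0)
env.move_linear(W(0,86,5),v=60);z=5
while z>-8:
    z-=1.5
    env.move_linear(W(0,86,z),v=40); f=np.array(sensors.current_contact_force())
    print(z,np.round(f-f0,1),round(sensors.current_ee_pos()[2]-17,1))
    if f[2]-f0[2]>2.5: break
print(sensors.current_time(),F(),sensors.current_finger_gap(),sensors.current_ee_pos())
save('scene','scene2.png')
a=cv2.imread('pics/scene2.png')[180:330,240:420]; cv2.imwrite('pics/scene2z.png',cv2.resize(a,None,fx=4,fy=4,interpolation=cv2.INTER_CUBIC))
```

```text
3.5 [ 1.2 -1.4  1.3] 3.3
2.0 [ 0.9 -0.5  0.2] 1.9
0.5 [ 0.7 -0.8  1.3] 0.4
-1.0 [ 0.9 -1.3  1.1] -1.1
-2.5 [ 1.5 -0.9  1. ] -2.6
-4.0 [ 0.8 -0.6  1. ] -4.1
-5.5 [ 0.4 -1.1  0.9] -5.6
-7.0 [ 1.5 -1.1  0.1] -7.1
-8.5 [-2.2 -0.9 11.9] -7.5
11.7583 [-3.11  0.03 11.19] 0.38190939162674437 [537.53975303 115.15260839   9.52795485]
```

View pics/scene2z.png

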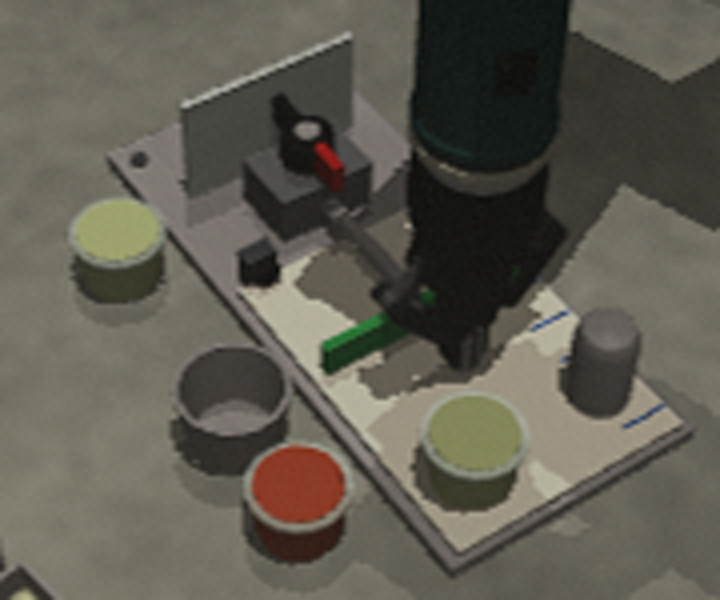

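```bash
sed -i 's/tipz+17\]/tipz-8]/' h.py
python3 - <<'E'
from h import *
env.move_linear(W(0,86,35),v=80)
f0=np.mean([sensors.current_contact_force() for _ in range(5)],0)
print(np.round(f0,2),sensors.current_ee_pos())
def fy(): return GR.T@(np.array(sensors.current_contact_force())-f0)[:2]
for y in (66,50,25,5):
    env.move_linear(W(0,y,35),v=80); print(y,np.round(fy(),1),F())
y=5
while y>-22:
    y-=2; env.move_linear(W(0,y,35),v=40); f=fy(); g=(np.array(sensors.current_ee_pos()[:2])-GT)@GR
    print(y,np.round(f,1),np.round(g,1))
    if f[1]>12: break
print(sensors.current_time())
save('scene','scene3.png')
a=cv2.imread('pics/scene3.png')[180:330,240:420]; cv2.imwrite('pics/scene3z.png',cv2.resize(a,None,fx=4,fy=4,interpolation=cv2.INTER_CUBIC))
E
```

```text
[-0.46  0.58 -0.74] [537.96776417 115.18888408  27.45712632]
66 [ 0.7 -1.3] [-0.02 -0.82  0.39]
50 [-0.1  0.4] [-0.48  1.    0.27]
25 [ 0.6 -0.7] [-0.02 -0.17  0.52]
5 [0.2 0.1] [-0.2   0.64  0.7 ]
3 [ 0.4 -0.7] [-0.  3.]
1 [0.1 1.3] [-0.   1.1]
-1 [0.6 1.9] [-0.  -1.1]
-3 [0.7 1. ] [-0.  -3.2]
-5 [0.8 1. ] [-0.1 -5.2]
-7 [0.6 1.1] [-0.  -7.2]
-9 [0.6 0.9] [-0.  -9.2]
-11 [-0.2  6.2] [ -0.  -10.2]
-13 [-0.5 15.5] [  0.  -10.4]
16.05
```

View pics/scene3z.png

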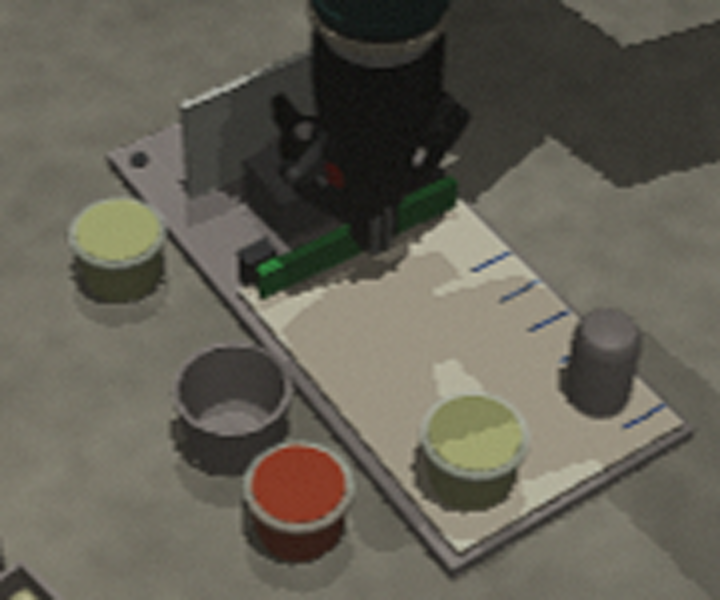

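Run:
```python
from h import *
f0=np.array([-.46,.58,-.74])
env.move_linear(W(0,-8,35),v=60)
im=save('scene','scene4.png')
def zz(p): return np.round((p+.38-np.array([240,180]))*6,0) 
g=(np.array(sensors.current_ee_pos()[:2])-GT)@GR; print(g,F())
for z in (10,18,27,35): 
    for x in (-12,12): print(z,x,zz(proj(im,list(GT+GR@[x,g[1]+11])+[z])))
a=cv2.imread('pics/scene4.png')[180:280,280:410][:,:]; cv2.imwrite('pics/scene4z.png',cv2.resize(cv2.imread('pics/scene4.png')[180:280,240:370],None,fx=6,fy=6,interpolation=cv2.INTER_CUBIC))
```

```text
[ 0.09257754 -8.40815317] [-0.06 -0.43 -0.09]
10 -12 [597. 415.]
10 12 [551. 438.]
18 -12 [598. 402.]
18 12 [551. 425.]
27 -12 [598. 388.]
27 12 [551. 411.]
35 -12 [599. 375.]
35 12 [552. 398.]
```

View pics/scene4z.png

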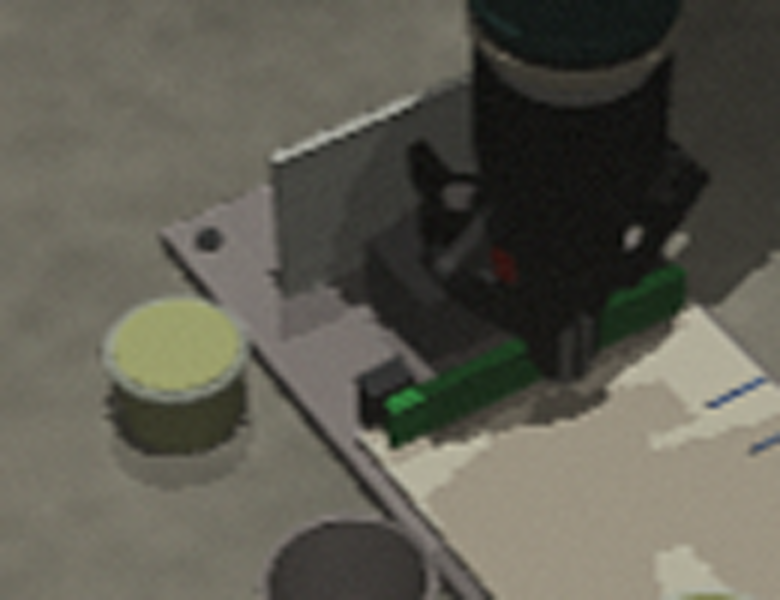

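```bash
cat >> h.py <<'E'
PI=np.pi
def stroke(start,end,r=37,gap=8,tipz=60,step=15,fmax=15,v=40,above=95):
    p,o=stroke_pose(start,r,15.5+gap,above,PI); env.reach(p,o)
    p,o=stroke_pose(start,r,15.5+gap,tipz,PI); env.move_linear(p,v=100)
    f0=np.mean([sensors.current_contact_force() for _ in range(4)],0); print('down',np.round(f0,1))
    ths=list(np.arange(start,end,-step))+[end]; log=[]
    for th in ths:
        p,o=stroke_pose(th,r,15.5,tipz,PI); env.move_linear(p,o,v=v)
        f=np.array(sensors.current_contact_force())-f0; t=np.radians(th)
        fg=GR.T@f[:2]; ft=fg@[-np.sin(t),np.cos(t)]; fr=fg@[np.cos(t),np.sin(t)]
        print(int(th),'ft %.1f fr %.1f fz %.1f'%(ft,fr,f[2]),end=' | ')
        if np.linalg.norm(f)>fmax: print('STOP'); break
    return th
def backoff(th,r=37,gap=8,tipz=60,above=95):
    p,o=stroke_pose(th,r,15.5+gap,tipz,PI); env.move_linear(p,o,v=60)
    p,o=stroke_pose(th,r,15.5+gap,above,PI); env.move_linear(p,o,v=120); print('\nt',sensors.current_time(),F())
E
python3 - <<'E'
from h import *
env.move_linear(W(0,0,35),v=80); env.move_linear(W(0,0,95),v=150)
th=stroke(88,-20); backoff(th)
save('scene','scene5.png');save('top','top5.png')
cv2.imwrite('pics/scene5z.png',cv2.resize(cv2.imread('pics/scene5.png')[180:280,240:370],None,fx=6,fy=6,interpolation=cv2.INTER_CUBIC))
E
```

```text
down [-0.3 -0.1  0.4]
88 ft 0.1 fr 0.8 fz -0.0 | 73 ft 0.1 fr 0.3 fz -0.0 | 58 ft -0.5 fr 0.1 fz -0.3 | 43 ft -0.2 fr -0.6 fz 0.5 | 28 ft -0.6 fr 0.2 fz -0.3 | 13 ft -0.0 fr 0.1 fz 0.1 | -2 ft -0.5 fr 0.2 fz 0.4 | -17 ft -0.1 fr 0.3 fz -0.6 | -20 ft 1.0 fr -0.4 fz -0.7 | 
t 23.325 [ 0.14  0.39 -0.38]
```

View pics/scene5z.png

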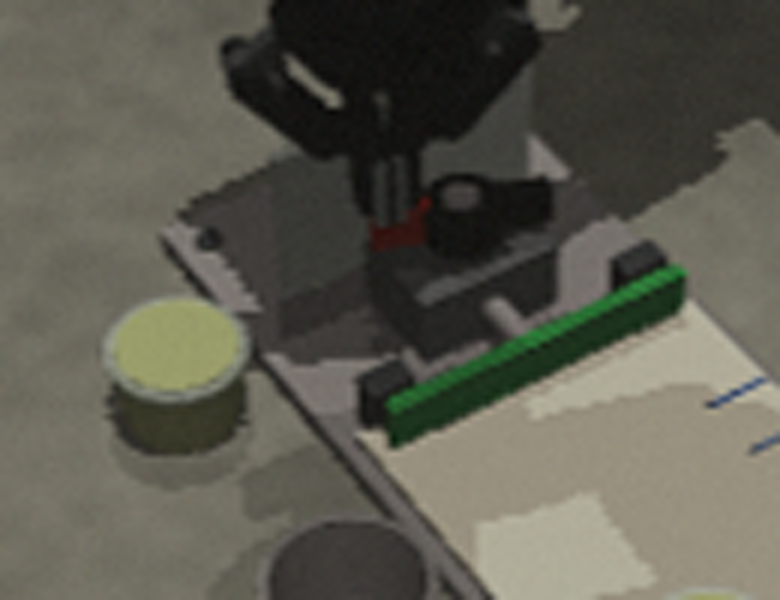

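The view shows the red wing at about (400,235) pointing past +x and the black wing at (535,200) pointing to -x, so stroke 1 worked. The fence sits against both stops. Next is the black wing.

Run:
```python
from h import *
th=stroke(160,-20,gap=10,above=100); backoff(th,above=100)
save('scene','scene6.png')
cv2.imwrite('pics/scene6z.png',cv2.resize(cv2.imread('pics/scene6.png')[180:280,240:370],None,fx=6,fy=6,interpolation=cv2.INTER_CUBIC))
```

```text
down [ 0.  -0.5 -0.7]
160 ft -1.1 fr -0.7 fz 1.6 | 145 ft 0.1 fr 0.5 fz 0.9 | 130 ft -0.1 fr 1.4 fz 0.7 | 115 ft -0.5 fr 0.4 fz 0.9 | 100 ft 0.0 fr 1.0 fz 1.1 | 85 ft 0.6 fr 0.5 fz 0.5 | 70 ft 0.5 fr 1.8 fz 0.7 | 55 ft 0.6 fr 0.9 fz 1.0 | 40 ft 0.1 fr -0.2 fz -0.1 | 25 ft 0.0 fr 0.3 fz 1.4 | 10 ft 0.3 fr -0.2 fz 1.0 | -5 ft 1.1 fr -0.1 fz 0.6 | -20 ft 0.4 fr -0.2 fz 0.9 | 
t 32.7333 [-0.5   0.31 -1.59]
```

View pics/scene6z.png

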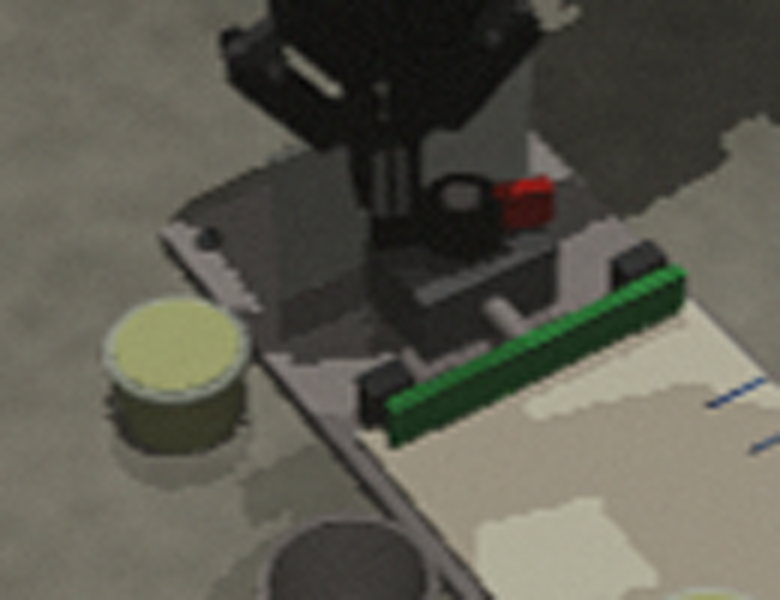

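The red wing is now at (525,203), pointing to -x, so half a turn is left. The last stroke goes in fine steps until the hard stop.

Run:
```python
from h import *
f=np.array(sensors.current_contact_force())
th=stroke(160,10,gap=10,above=100)
f0=np.array(f); print()
for th in np.arange(8,-16,-2):
    p,o=stroke_pose(th,37,15.5,60,PI); env.move_linear(p,o,v=25)
    f=np.array(sensors.current_contact_force())-f0; fg=GR.T@f[:2]; t=np.radians(th); ft=fg@[-np.sin(t),np.cos(t)]
    print(th,'ft %.1f fz %.1f'%(ft,f[2]),end=' | ')
    if ft>14: break
backoff(th+4,above=100)
p=W(0,20,150); env.move_linear(p,v=200); env.reach(W(-20,260,230),O(PI/2)); print(sensors.current_time())
for n in('scene','top'):
    save(n,n+'7.png')
cv2.imwrite('pics/scene7z.png',cv2.resize(cv2.imread('pics/scene7.png')[180:330,240:420],None,fx=4,fy=4,interpolation=cv2.INTER_CUBIC))
cv2.imwrite('pics/top7z.png',cv2.resize(cv2.imread('pics/top7.png')[205:325,225:415],None,fx=4.2,fy=4.2,interpolation=cv2.INTER_CUBIC))
```

```text
down [0.9 0.3 0.7]
160 ft 0.4 fr 0.1 fz -1.8 | 145 ft 0.4 fr 1.3 fz -0.6 | 130 ft 0.8 fr 0.4 fz -0.3 | 115 ft 1.6 fr -1.3 fz -0.3 | 100 ft 0.5 fr -0.8 fz -1.0 | 85 ft 1.0 fr -0.1 fz -0.2 | 70 ft -0.1 fr 0.6 fz -0.9 | 55 ft 0.1 fr -0.8 fz -0.9 | 40 ft 0.5 fr 0.1 fz 0.1 | 25 ft -0.3 fr -0.8 fz -0.3 | 10 ft -0.6 fr -1.7 fz -0.7 | 
8 ft 0.5 fz -0.6 | 6 ft 1.8 fz -0.5 | 4 ft 1.7 fz -0.1 | 2 ft 1.6 fz -0.6 | 0 ft 2.4 fz 0.1 | -2 ft 5.7 fz -0.1 | -4 ft 10.8 fz 0.6 | -6 ft 14.1 fz 0.7 | 
t 43.3167 [ 1.35  0.13 -0.09]
44.9833
```

View pics/scene7z.png

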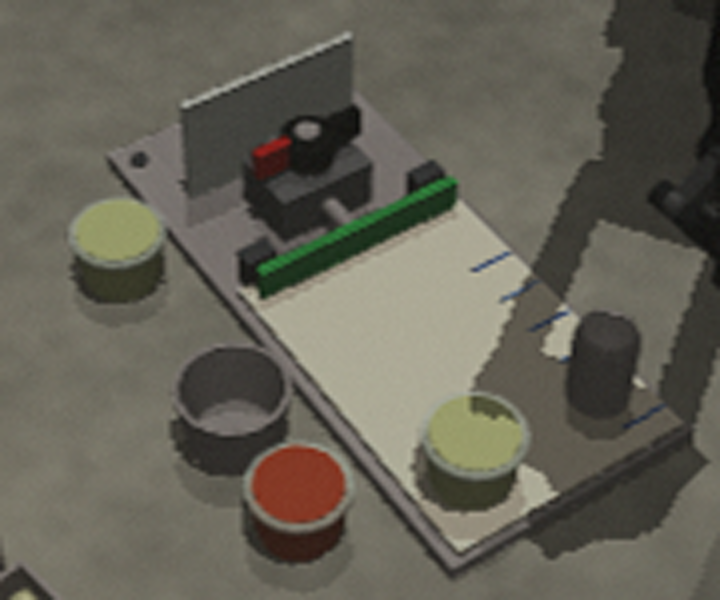

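View pics/top7z.png

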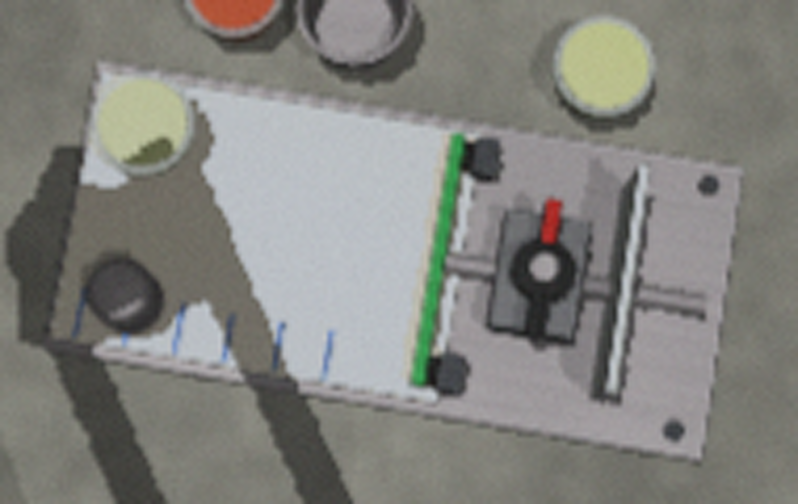

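Run:
```python
from h import *
print(sensors.current_ee_pos(),F(),np.abs(sensors.current_qvel()).max(),sensors.current_time())
env.sign_off()
```

```text
[550.51939925 287.7398627  221.04213331] [-0.67  0.43 -0.42] 0.004243268679885526 45.0833
the job is handed in; nothing more can be done
```

I pushed the fence home first, then tightened the wing screw with three clockwise strokes of the closed fingertips (red, black, red). I handed the job in at 45.1 s, with the arm clear of everything.

**Last checks:**
- **Fence:** it stopped at its expected home position (finger at y = -10.4 mm, about -10 expected), with the force rising to 15 N. The final pictures show it against both rubber stops.
- **Screw:** it turned with under about 2 N until the red wing reached +x. It then stopped dead, and the force climbed to 14 N over the next 6° of commanded motion. In the top view the red wing is within about 1° of parallel to the wall.
- **Seating:** the hub top is at the same pixel as at the start, so the screw still looks seated.
- **Other objects:** by eye, the tubs, the shaker and the steel cup are where they were in the zoomed views. I did not check the bottle, spoon and bowl again, but no move went near them.

**Disagreement:** the stated tip offset did not hold. A gentle touch on the white board showed the closed fingertips about 8 mm behind the TCP, not 17 mm ahead of it. I used the measured value from then on. That touch pressed the board with about 12 N.

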